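# Shut the mixing corner up for the night

### The job

Shut this mixing corner up for the night with your fingertips: push the blue drip tray in under the low green shelf until its front is flush with the front edges of the shelf's side panels (there is no stop, so do not push it in past them), with the spatula still lying in it, and push the lid of the steel brush box down until it is fully shut. Do them in either order; do not pick anything up, do not open the lid or the tray any further, and leave the tin, the jars, the can and the stir paddle in its holder standing where they are.

Things in the scene. Friction and masses are not known exactly. Their poses are not given: they have to be found in the camera images.
- mix_shelf: Low green metal shelf fixed to the bench, 316 mm wide (y). Origin: on the bench, midway between the front edges of its side panels (66 mm high, back to x = 240 mm). x points to its back, the way the tray goes in. The deck starts 20 mm behind the origin, top 78 mm high; what stands on it is 95 mm or more behind the origin, up to 255 mm high. Shelf and box may swap sides.
- tray (a joint): How far the drip tray is pulled out (m): 0 = the outer face of its front panel is flush with the front edges of the shelf's side panels; negative = pushed in too far (there is no stop at 0, only one at -0.03). It starts 45 to 85 mm out. It runs straight along the shelf's x axis; friction about 2 N plus 4 N per m/s, no spring; it stays where it is left.
- tray_front (a point): Centre of the outer (robot-side) face of the tray's front panel; same axes as the shelf. The panel is a flat plain face 280 mm wide, from 8 to 62 mm above the bench (this point is at 35 mm), 6 mm thick. Behind it the tray is 270 mm wide, 200 mm long, walls up to 44 mm, inner floor 12 mm above the bench.
- brush_box: Steel box fixed to the bench, 170 mm (x) by 180 mm (y), its rim 90 mm above its underside, with a hinged lid; it stands on a dark plinth of varying height (underside 10 to 40 mm above the bench) over a plywood base 200 x 210 x 8 mm. Origin: centre of the box's underside; x axis towards the hinge side (away from the robot), z up.
- lid (a joint): Opening angle of the lid (rad): 0 = fully shut, flat on the rim (a hard stop), growing as its robot-side edge rises; starts 0.6 to 1.1. Stiff hinge (0.4 N m of friction, lid 0.3 kg): the lid stays where it is left and about 2 to 6 N near its free edge moves it.
- lid_hinge (a point): Middle of the lid's hinge line, which runs along the box's y axis, 85 mm behind the box's centre and 90 mm above its underside (100 to 130 mm above the bench).
- lid_edge (a point): Middle of the lid's free (robot-side when shut) edge, on its upper face. The lid is a plain flat steel plate 6 mm thick, 184 mm wide and 176 mm from hinge line to free edge; its underside lies in the plane of the hinge line.
- spatula: Stainless spatula lying loose in the tray, about 220 mm long along the tray's width, blade 50 mm wide and 4 mm thick, handle 12 mm thick. Origin: on its underside near the middle. It rides along with the tray.
- spout_tin: Steel tin, 55 x 85 x 115 mm, with a twist cap spout (141 mm high over all), loose on the shelf's deck. Origin: centre of its underside. Leave alone.
- glass_jar: Closed clear glass jar, 62 mm in diameter, 100 mm high, loose on the shelf's deck. Origin: centre of its underside. Leave alone.
- paddle_holder: Slotted dark wooden block, 60 x 70 x 50 mm, loose on the shelf's deck. Origin: centre of its underside. Leave alone.
- paddle: Wooden stir paddle, 8 x 27 x 160 mm, upright in the holder's slot, its top 170 mm above the deck. Origin: centre of its foot. Leave alone.
- round_can: Round can, 70 mm in diameter, 90 mm high, on the bench behind the brush box. Origin: centre of its underside. Leave alone.
- small_jar: Small closed glass jar, 48 mm in diameter, 45 mm high, on the bench in front of the tray, towards its left, middle or right (its axis 45 to 105 mm before the front panel and up to 90 mm off the tray's centre line). Origin: centre of its underside. Leave alone.
Not all that is in view belongs to the job. Of the things like the spatula, leave any that is orange; of the rest the smaller one is meant.

How it is judged:
At the end, for the whole second after the job is handed in: The tray's front is flush with the side panels to within 6 mm either way, the lid shut to within 0.05 rad (9 mm at its edge), and the spatula lies at rest in the tray (value of joint tray between -0.006 and 0.006 m and value of joint lid below 0.05 rad and x of spatula in the frame of tray_front between 0 and 0.2 m and y of spatula in the frame of tray_front between -0.135 and 0.135 m and z of spatula in the frame of tray_front below 0.01 m and linear speed of spatula below 0.03 m/s); the robot touches nothing.
It fails at once if the spatula is lifted out of the tray (more than 30 mm off its floor) (z of spatula in the frame of tray_front above 0.007 m).
It fails at once if the lid is raised well beyond where it started (value of joint lid above 1.25 rad).
It fails at once if the tray is pulled out further than it stood (value of joint tray above 0.11 m).
It fails at once if the tin, a jar, the can, the paddle or its holder is moved by more than 20 mm, lifted or knocked over (distance of any of spout_tin, glass_jar, paddle_holder, paddle, round_can, small_jar from where it was at the start of the episode above 0.02 m or angle between any of spout_tin, glass_jar, paddle_holder, paddle, round_can, small_jar's own z axis and vertical above 0.4 rad).
It also fails if it takes over 42 s, if anything falls off the work surface, if the arm or the gripper's body presses on something with over 40 N, if the wrist force passes 120 N, or if a joint passes its speed limit or range.

### The arm

A 6-joint arm with a two-finger parallel gripper is mounted at the origin on the work surface. World frame = base frame: x ahead of the robot, y to its left, z up, the work surface at z = 0. Lengths are in m, angles in rad, forces in N, time in s.
With the tool pointing down it reaches from about 0.4 to 0.925 m from the base axis. Payload 3.4 kg.
Tool frame: the origin (TCP) lies at the very end of the fingers, on their centre line; the grasp point (between the pads) lies r.grip_depth behind it (r.grip_depth is the distance from the TCP to the grasp point, in m); z points along the fingers, y is the line along which they close (so a half turn about z gives the same grasp; the last joint's range is limited). The gripper opens to 85 mm and grips with 20 to 120 N. Pads are 22 mm wide; open, the fingers measure 114 mm over their backs; the gripper's body (76 mm by 85 mm) begins 54 mm behind the grasp point. The pads swing forward as they close: fully open they stand 13 mm farther back than shut.
Start: joints at [-1.345, 0.307, 1.506, -0, 1.328, -0.073], TCP at [0.169, -0.55, 0.231] pointing down, gripper open.
Joint ranges: [-3.12, 3.12], [-1.05, 2.28], [0.14, 2.33], [-1.42, 4.57], [0.1, 2.73], [-2.68, 2.68]. Speed limits (rad/s): [2.57, 2.57, 3.14, 3.14, 3.14, 3.14].

### API

Orientations are given as a unit quaternion [w, x, y, z].
In Python, from bench import r gives the robot as it stands. The module is installed in compiled form; this text tells all that it offers.
- The arm moves only by the tool drive_tool, never from a script. Its argument "moves" is a list of rows, each an object of numbers: "dx", "dy", "dz": the shift along the world's x, y, z in m; "rx", "ry", "rz": the turn, a rotation vector about the world's x, y, z in rad; "gripper": the opening, from 0 (shut) to 1 (fully open). A call has 1 to 10 rows; each row shifts and turns the commanded pose from where the row before left it; what a row does not reach is not made up. A row lasts 1/8 s, in which the tool goes at most 62.5 mm and 10.7 degrees, less where a joint would pass 70% of its speed; a pose out of reach is approached as far as the arm can. A call with a gripper value outside its range is refused whole. The fingers move at their own pace and stop on an object; "force" is the grip in N (left out, the last holds). Time passes only in rows, so rows that do not move let the fingers close. It gives the time, the measured TCP pose, the force, the opening and the grip force at its end, in the units of the state.
- r.read_state(): the state, without advancing time (a new reading comes with each control period).
- r.capture(name): name is "scene" or "top"; returns (picture, depth): 384x512x3 uint8, red, green, blue; 384x512 float32, m along the optical axis (not along the pixel's ray), 0 where there is no reading.
- r.camera_model(name): a dict with "fx", "fy", "cx", "cy" (pixels), "R" (3x3) and "t" (3): a world point X has camera coordinates R X + t. Camera axes: x right, y down, z forward; pixel columns grow to the right and rows downward; lengths in m; the calibration is good to about 2 mm. A picture is of the moment at which its call begins. camera_model takes no time and is no camera call.
- r.close_job(): hands the job in; it is judged then, once.
The state is a dict: "clock": time; "joint_pos": joint angles; "joint_velocities": joint speeds; "joint_torque": joint torques, N m; "position": TCP position; "ee_rot": TCP orientation; "wrist_force": force on the tool from outside, world axes, zero at the start; "ft_torque": the same for the moment, N m; "grip_width": finger opening in m; "gripper_force": force on a finger pad.
Only numpy, scipy, OpenCV 4.12 (cv2) and the standard library are available. Lean on these libraries where they do the work, as an engineer would, in place of code of your own. Each camera call takes 0.05 s, during which the arm holds its last target. There are 200 camera calls.

## Working session

There is one attempt and no reset: what is moved stays moved. The work goes in short steps, Python scripts to look and compute and a tool call to move; the robot and the scene stay as the last step left them, time stands still between calls to the robot, and variables do not carry over. Pictures are saved under pics/ and viewed, at most 10 in all, crops included, and the job is handed in when it is done.

Besides the shell and the picture viewer there is one more tool, called after "Request:" as name(argument=value, ...) on one line, values as JSON. drive_tool: Moves the arm, as the interface text tells. Its arguments: {"type":"object","properties":{"moves":{"type":"array"},"force":{"type":"number"}},"required":["moves"]}

```bash
mkdir -p pics; cat > h.py <<'E'
import numpy as np, cv2
from bench import r
def cap(n):
    p,d=r.capture(n); m=r.camera_model(n)
    R=np.array(m['R']);t=np.array(m['t'])
    v,u=np.mgrid[0:384,0:512]
    c=np.stack([(u-m['cx'])/m['fx']*d,(v-m['cy'])/m['fy']*d,d],-1)
    W=(c-t)@R   # R^T (c-t)
    W[d==0]=np.nan
    return p,d,W
E
python3 - <<'E'
from h import *
ims=[]
for n in("scene","top"):
    p,d,W=cap(n); np.savez(n,p=p,d=d,W=W); cv2.imwrite(f'pics/{n}0.png',cv2.resize(p[:,:,::-1],(800,600)))
    m=r.camera_model(n);print(n,-np.array(m['R']).T@np.array(m['t']),m['fx'],np.array(m['R']).round(2).tolist(),(d==0).mean())
print({k:np.round(v,3) for k,v in r.read_state().items()}, r.grip_depth)
E
```

```text
scene [1.16160388 0.54570453 1.08684061] 481.06260019809554 [[-0.65, 0.76, 0.01], [0.57, 0.5, -0.65], [-0.5, -0.41, -0.76]] 0.0040740966796875
top [0.37235555 0.01444529 1.43173663] 404.35435857640834 [[0.01, -1.0, -0.0], [-0.99, -0.01, -0.1], [0.1, 0.0, -0.99]] 0.0042572021484375
{'clock': np.float64(0.1), 'joint_pos': array([-1.346,  0.308,  1.508, -0.   ,  1.328, -0.073]), 'joint_velocities': array([ 0.001, -0.001, -0.004, -0.001,  0.001, -0.   ]), 'joint_torque': array([-0.0000e+00, -4.5853e+01, -2.5261e+01, -0.0000e+00,  6.0000e-03,
        0.0000e+00]), 'position': array([ 0.169, -0.549,  0.23 ]), 'ee_rot': array([-0.001,  0.989,  0.149, -0.   ]), 'wrist_force': array([-0.729,  0.024,  0.397]), 'ft_torque': array([-0.013, -0.031, -0.006]), 'gripper_force': np.float64(0.0), 'grip_width': np.float64(0.085)} 0.0187
```

View pics/scene0.png

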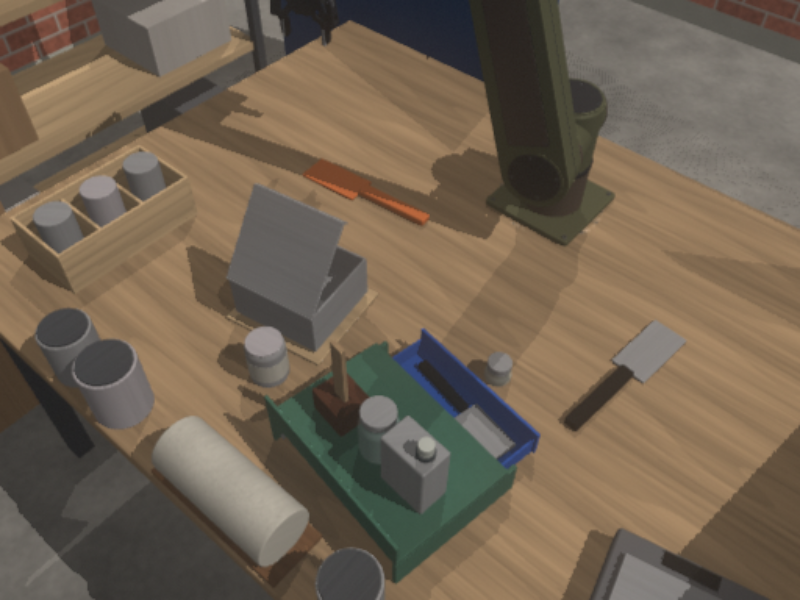

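View pics/top0.png

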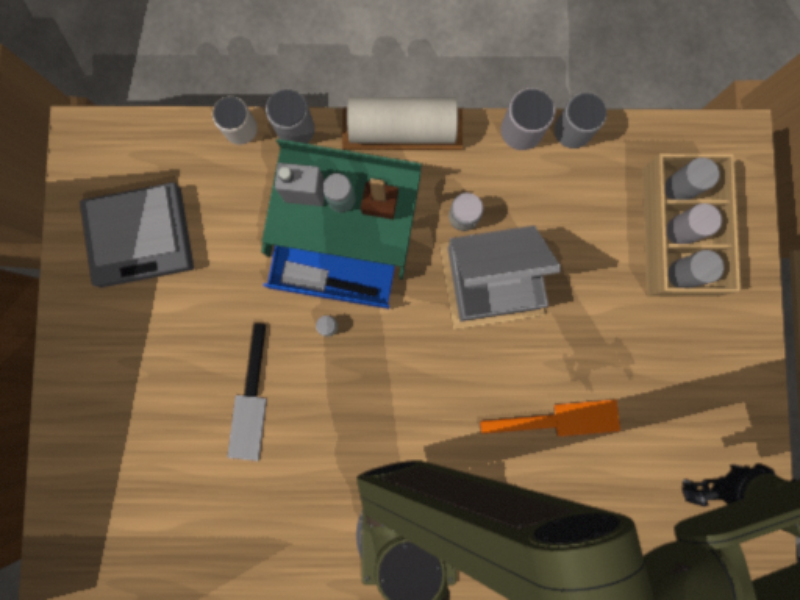

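The top view (800x600) shows three spatula-like things:
- Steel one in the blue tray at about (330,280). It is not orange and is smaller than the other steel one, so it is the one meant.
- Larger steel one on the bench at (250,390): leave.
- Orange one at (550,418): leave.

The tray is at (330,275), the small jar at (326,325), the box and lid at (500,270), and the can at (467,210). I'll measure from these and confirm the spatula in a crop.

```bash
cat > m.py <<'E'
from h import *
def measure(p,W,verbose=True):
    hsv=cv2.cvtColor(p,cv2.COLOR_RGB2HSV); H,S,V=[hsv[...,i].astype(int) for i in range(3)]
    X=W.reshape(-1,3); z=W[...,2]
    green=(H>60)&(H<95)&(S>80); blue=(H>105)&(H<130)&(S>120)
    roi=(W[...,0]>.3)&(W[...,0]<1.1)
    g=W[green&roi&(abs(z-.078)<.006)]
    rect=cv2.minAreaRect(g[:,:2].astype(np.float32)); bx=cv2.boxPoints(rect)
    b=W[blue&roi&(abs(z-.062)<.007)]
    s=W[green&roi&(z>.05)&(z<.07)]
    return bx,g,b,s
E
python3 - <<'E'
from m import *
T=np.load('top.npz');p,W=T['p'],T['W']
bx,g,b,s=measure(p,W)
print('deck',bx.round(4).tolist(),len(g),np.median(g[:,2]))
e=bx[np.argsort(bx[:,0])]; f=e[:2]; f=f[np.argsort(f[:,1])]
yv=(f[1]-f[0]); print('w',np.linalg.norm(yv)); yv/=np.linalg.norm(yv); xv=np.array([yv[1],-yv[0]]); o=f.mean(0)-.02*xv
print('yaw',np.arctan2(xv[1],xv[0]),'o',o)
L=lambda q:np.c_[(q[:,:2]-o)@xv,(q[:,:2]-o)@yv,q[:,2]]
for n,q in('deck',g),('tray',b),('side',s):
    l=L(q);print(n,len(q),np.percentile(l,[0,2,10,50,90,98,100],axis=0).round(4).T.tolist())
l=L(b); l=l[l[:,0]<np.median(l[:,0])+.01]; print('panel fit slope',np.polyfit(l[:,1],l[:,0],1), l[:,1].min(),l[:,1].max())
# box / lid / jar regions (512 px)
k=.64
def reg(u0,u1,v0,v1): return W[int(v0*k):int(v1*k),int(u0*k):int(u1*k)].reshape(-1,3)
j=reg(308,345,308,345); j=j[j[:,2]>.035]; print('jar',np.nanmean(j,0),np.nanmax(j[:,2]),len(j),L(np.nanmean(j,0)[None]))
li=reg(465,545,238,268); A=np.c_[li[:,:2],np.ones(len(li))]; c,res,_,_=np.linalg.lstsq(A,li[:,2],rcond=None); print('lid plane',c,np.abs(A@c-li[:,2]).max())
bb=W[int(210*k):int(330*k),int(435*k):int(570*k)]
err=np.abs(bb[...,:2]@c[:2]+c[2]-bb[...,2]); q=bb[(err<.006)&(bb[...,2]>.08)]
print('lid ext',len(q),[q[i].round(3).tolist() for i in (q[:,0].argmin(),q[:,0].argmax(),q[:,1].argmin(),q[:,1].argmax(),q[:,2].argmin(),q[:,2].argmax())])
n=np.array([-c[0],-c[1],1]);n/=np.linalg.norm(n);print('tilt',np.arccos(n[2]),'yaw',np.arctan2(n[1],n[0]))
c1=p[int(240*k):int(345*k),int(250*k):int(410*k),::-1]; c2=p[int(220*k):int(335*k),int(430*k):int(570*k),::-1]
cv2.imwrite('pics/crop.png',np.hstack([cv2.resize(c1,(400,400)),cv2.resize(c2,(400,400))]))
E
```

```text
deck [[0.5849000215530396, 0.015399999916553497], [0.7990999817848206, -0.020500000566244125], [0.850600004196167, 0.2872999906539917], [0.6363999843597412, 0.3231000006198883]] 3768 0.07738626518067077
w 0.3120162
yaw -0.16569567 o [0.5909366  0.17252783]
deck 3768 [[0.02, 0.0232, 0.0351, 0.0949, 0.2213, 0.2339, 0.2371], [-0.156, -0.1515, -0.1346, -0.0171, 0.1219, 0.1493, 0.156], [0.072, 0.0728, 0.0742, 0.0774, 0.0809, 0.0829, 0.0839]]
tray 152 [[-0.0714, -0.0712, -0.0707, -0.0681, -0.0655, -0.0649, -0.0648], [-0.1371, -0.13, -0.1084, -0.0002, 0.1095, 0.1299, 0.1375], [0.055, 0.0555, 0.0575, 0.0606, 0.0647, 0.0665, 0.0676]]
side 53 [[0.0012, 0.0017, 0.0051, 0.0213, 0.1387, 0.2201, 0.2352], [-0.1559, -0.1559, -0.1558, 0.0088, 0.1535, 0.1547, 0.1559], [0.0544, 0.0555, 0.0586, 0.0665, 0.0699, 0.07, 0.07]]
panel fit slope [-0.00097709 -0.06810705] -0.13706902125626952 0.1374798584094461
jar [0.45904681 0.18660679 0.04385741] 0.052319611486367046 123 [[-0.13240557 -0.00786758  0.04385741]]
 ** On entry to DLASCL parameter number  4 had an illegal value
 ** On entry to DLASCL parameter number  4 had an illegal valueTraceback (most recent call last):
  File "<stdin>", line 16, in <module>
    x, resids, rank, s = _umath_linalg.lstsq(a, b, rcond,
                         ~~~~~~~~~~~~~~~~~~~^^^^^^^^^^^^^
                                             signature=signature)
                                             ^^^^^^^^^^^^^^^^^^^^
    raise LinAlgError("SVD did not converge in Linear Least Squares")
numpy.linalg.LinAlgError: SVD did not converge in Linear Least Squares
```

```bash
python3 - <<'E'
from m import *
T=np.load('top.npz');p,W=T['p'],T['W'];k=.64
bb=W[int(210*k):int(330*k),int(435*k):int(570*k)]
li=W[int(240*k):int(266*k),int(470*k):int(540*k)].reshape(-1,3); li=li[np.isfinite(li).all(1)&(li[:,2]>.1)]
A=np.c_[li[:,:2],np.ones(len(li))]; c=np.linalg.lstsq(A,li[:,2],rcond=None)[0]
for _ in range(3):
    n=np.array([-c[0],-c[1],1]);s=np.linalg.norm(n)
    B=bb[np.isfinite(bb).all(-1)]; e=np.abs(B[:,:2]@c[:2]+c[2]-B[:,2])/s
    q=B[(e<.006)&(B[:,2]>.09)]; c=np.linalg.lstsq(np.c_[q[:,:2],np.ones(len(q))],q[:,2],rcond=None)[0]
n=np.array([-c[0],-c[1],1]);n/=np.linalg.norm(n);print('plane',c,'tilt',np.arccos(n[2]),'n yaw',np.arctan2(n[1],n[0]),len(q))
h=np.array([n[0],n[1]])/np.hypot(n[0],n[1]); y=np.array([-h[1],h[0]])
a=np.c_[q[:,:2]@h,q[:,:2]@y,q[:,2]];print(np.percentile(a,[0,2,50,98,100],axis=0).round(4).T.tolist())
up=[ -h[0]*n[2],-h[1]*n[2],np.hypot(n[0],n[1])]; t=q@np.array(up); print('len',np.ptp(t))
top=q[t>t.max()-.008]; bot=q[t<t.min()+.008];print('edge',top.mean(0),'hinge',bot.mean(0),'h',h)
c0=W[int(195*k):int(225*k),int(455*k):int(480*k)].reshape(-1,3);print('can',np.nanmedian(c0,0))
c1=p[int(240*k):int(345*k),int(250*k):int(410*k),::-1]; c2=p[int(220*k):int(335*k),int(430*k):int(570*k),::-1]
cv2.imwrite('pics/crop.png',np.hstack([cv2.resize(c1,(400,300)),cv2.resize(c2,(400,300))]))
E
```

```text
plane [-1.2324452  -0.20202748  0.88474737] tilt 0.8956235503040803 n yaw 0.16247906251372313 1731
[[0.503, 0.5078, 0.5568, 0.6173, 0.6206], [-0.3677, -0.3632, -0.2746, -0.1861, -0.1831], [0.1062, 0.1129, 0.1899, 0.2472, 0.2561]]
len 0.18604968633343
edge [ 0.54574563 -0.18492436  0.2469847 ] hinge [ 0.65492364 -0.17235619  0.11081793] h [0.98682929 0.16176511]
can [ 0.70919434 -0.1218738   0.08799969]
```

View pics/crop.png

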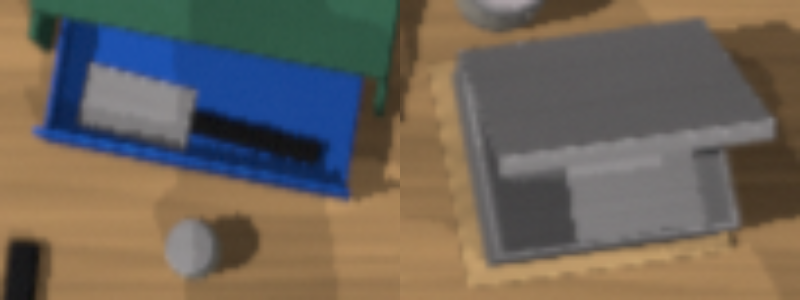

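The crop shows the small steel spatula (blade about (140,105), handle about (260,135)) lying in the tray behind the front panel. The small jar is at (190,248), in front of the tray's middle. The right half shows the lid standing open, with nothing on it. I'll do the lid first.

Request:
drive_tool(moves=[{"dx": 0.039, "dy": 0.036, "dz": 0.01, "rz": -0.014, "gripper": 0}, {"dx": 0.039, "dy": 0.036, "dz": 0.01, "rz": -0.014, "gripper": 0}, {"dx": 0.039, "dy": 0.036, "dz": 0.01, "rz": -0.014, "gripper": 0}, {"dx": 0.039, "dy": 0.036, "dz": 0.01, "rz": -0.014, "gripper": 0}, {"dx": 0.039, "dy": 0.036, "dz": 0.01, "rz": -0.014, "gripper": 0}, {"dx": 0.039, "dy": 0.036, "dz": 0.01, "rz": -0.014, "gripper": 0}, {"dx": 0.039, "dy": 0.036, "dz": 0.01, "rz": -0.014, "gripper": 0}, {"dx": 0.039, "dy": 0.036, "dz": 0.01, "rz": -0.014, "gripper": 0}, {"dx": 0.039, "dy": 0.036, "dz": 0.01, "rz": -0.014, "gripper": 0}, {"dx": 0.039, "dy": 0.036, "dz": 0.01, "rz": -0.014, "gripper": 0}])

```text
invalid input at $.moves[0]: expected keys dx, dy, dz, rx, ry, rz, gripper
```

Request:
drive_tool(moves=[{"dx": 0.039, "dy": 0.036, "dz": 0.01, "rx": 0, "ry": 0, "rz": -0.014, "gripper": 0}, {"dx": 0.039, "dy": 0.036, "dz": 0.01, "rx": 0, "ry": 0, "rz": -0.014, "gripper": 0}, {"dx": 0.039, "dy": 0.036, "dz": 0.01, "rx": 0, "ry": 0, "rz": -0.014, "gripper": 0}, {"dx": 0.039, "dy": 0.036, "dz": 0.01, "rx": 0, "ry": 0, "rz": -0.014, "gripper": 0}, {"dx": 0.039, "dy": 0.036, "dz": 0.01, "rx": 0, "ry": 0, "rz": -0.014, "gripper": 0}, {"dx": 0.039, "dy": 0.036, "dz": 0.01, "rx": 0, "ry": 0, "rz": -0.014, "gripper": 0}, {"dx": 0.039, "dy": 0.036, "dz": 0.01, "rx": 0, "ry": 0, "rz": -0.014, "gripper": 0}, {"dx": 0.039, "dy": 0.036, "dz": 0.01, "rx": 0, "ry": 0, "rz": -0.014, "gripper": 0}, {"dx": 0.039, "dy": 0.036, "dz": 0.01, "rx": 0, "ry": 0, "rz": -0.014, "gripper": 0}, {"dx": 0.039, "dy": 0.036, "dz": 0.01, "rx": 0, "ry": 0, "rz": -0.014, "gripper": 0}])

```text
clock: 1.35
position: [0.5601, -0.1881, 0.3311]
ee_rot: [-0.0, 0.997, 0.079, -0.0]
wrist_force: [0.6, -1.1, -0.4]
grip_width: 0.0002
gripper_force: 0.0
```

Request:
drive_tool(moves=[{"dx": 0, "dy": 0, "dz": -0.04, "rx": 0, "ry": 0, "rz": 0, "gripper": 0}, {"dx": 0, "dy": 0, "dz": -0.04, "rx": 0, "ry": 0, "rz": 0, "gripper": 0}, {"dx": 0, "dy": 0, "dz": -0.02, "rx": 0, "ry": 0, "rz": 0, "gripper": 0}, {"dx": -0.0085, "dy": -0.0015, "dz": -0.0075, "rx": 0, "ry": 0, "rz": 0, "gripper": 0}, {"dx": -0.0085, "dy": -0.0015, "dz": -0.0075, "rx": 0, "ry": 0, "rz": 0, "gripper": 0}, {"dx": -0.007, "dy": -0.001, "dz": -0.0085, "rx": 0, "ry": 0, "rz": 0, "gripper": 0}, {"dx": -0.007, "dy": -0.001, "dz": -0.0085, "rx": 0, "ry": 0, "rz": 0, "gripper": 0}, {"dx": -0.006, "dy": -0.001, "dz": -0.0095, "rx": 0, "ry": 0, "rz": 0, "gripper": 0}])

```text
clock: 2.35
position: [0.5217, -0.196, 0.1898]
ee_rot: [0.0, 0.997, 0.079, 0.0]
wrist_force: [0.1, -0.5, 0.9]
grip_width: -0.0002
gripper_force: 0.6
```

Request:
drive_tool(moves=[{"dx": -0.006, "dy": -0.001, "dz": -0.0095, "rx": 0, "ry": 0, "rz": 0, "gripper": 0}, {"dx": -0.0045, "dy": -0.001, "dz": -0.01, "rx": 0, "ry": 0, "rz": 0, "gripper": 0}])

```text
clock: 2.6
position: [0.5111, -0.1976, 0.1696]
ee_rot: [-0.0, 0.997, 0.079, -0.0]
wrist_force: [0.6, -0.4, 1.4]
grip_width: -0.0002
gripper_force: 0.5
```

```bash
python3 - <<'E'
from h import *
p,d,W=cap('scene'); cv2.imwrite('pics/s1.png',cv2.resize(p[90:290,100:330,::-1],(690,600)))
E
```

```text
(no output)
```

View pics/s1.png

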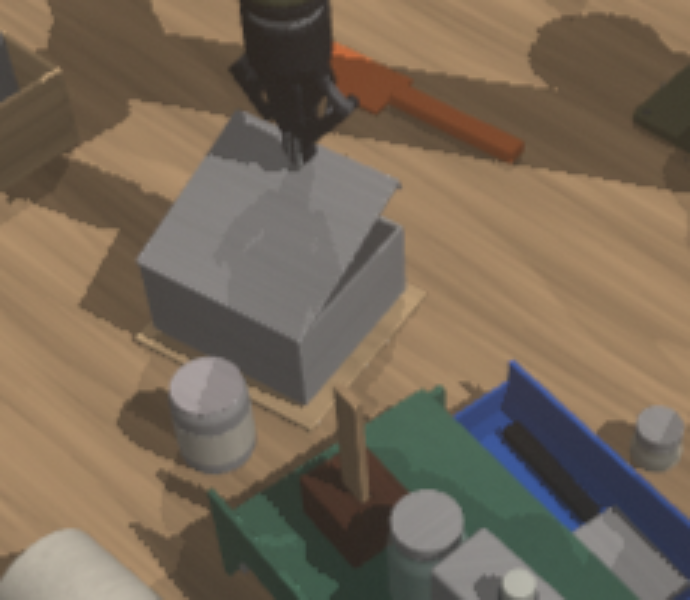

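The fingertips at (297,160) are on the lid near its free edge, and the lid is about half closed. I'll carry on down.

Request:
drive_tool(moves=[{"dx": -0.0045, "dy": -0.001, "dz": -0.01, "rx": 0, "ry": 0, "rz": 0, "gripper": 0}, {"dx": -0.003, "dy": -0.0005, "dz": -0.01, "rx": 0, "ry": 0, "rz": 0, "gripper": 0}, {"dx": -0.003, "dy": -0.0005, "dz": -0.01, "rx": 0, "ry": 0, "rz": 0, "gripper": 0}, {"dx": -0.001, "dy": 0, "dz": -0.008, "rx": 0, "ry": 0, "rz": 0, "gripper": 0}, {"dx": -0.001, "dy": 0, "dz": -0.006, "rx": 0, "ry": 0, "rz": 0, "gripper": 0}])

```text
clock: 3.28
position: [0.4989, -0.1996, 0.1256]
ee_rot: [-0.0, 0.997, 0.079, -0.0]
wrist_force: [-0.7, -0.4, 1.1]
grip_width: 0.0
gripper_force: 0.5
```

Request:
drive_tool(moves=[{"dx": 0, "dy": 0, "dz": -0.004, "rx": 0, "ry": 0, "rz": 0, "gripper": 0}])

```text
clock: 3.4
position: [0.4989, -0.1994, 0.1218]
ee_rot: [-0.0, 0.997, 0.079, -0.0]
wrist_force: [0.3, -0.8, 2.2]
grip_width: -0.0001
gripper_force: 0.5
```

Request:
drive_tool(moves=[{"dx": 0, "dy": 0, "dz": -0.003, "rx": 0, "ry": 0, "rz": 0, "gripper": 0}])

```text
clock: 3.52
position: [0.4991, -0.1994, 0.119]
ee_rot: [-0.0, 0.997, 0.079, -0.0]
wrist_force: [-0.9, 0.8, 0.8]
grip_width: -0.0003
gripper_force: 0.5
```

Request:
drive_tool(moves=[{"dx": 0, "dy": 0, "dz": -0.003, "rx": 0, "ry": 0, "rz": 0, "gripper": 0}])

```text
clock: 3.65
position: [0.4992, -0.1995, 0.1162]
ee_rot: [-0.0, 0.997, 0.079, 0.0]
wrist_force: [-1.3, 0.3, 1.4]
grip_width: 0.0003
gripper_force: 0.5
```

Request:
drive_tool(moves=[{"dx": 0, "dy": 0, "dz": -0.002, "rx": 0, "ry": 0, "rz": 0, "gripper": 0}])

```text
clock: 3.78
position: [0.4992, -0.1995, 0.1142]
ee_rot: [-0.0, 0.997, 0.079, -0.0]
wrist_force: [-1.1, -0.5, 1.2]
grip_width: 0.0001
gripper_force: 0.5
```

Request:
drive_tool(moves=[{"dx": 0, "dy": 0, "dz": -0.002, "rx": 0, "ry": 0, "rz": 0, "gripper": 0}])

```text
clock: 3.9
position: [0.4993, -0.1995, 0.1123]
ee_rot: [0.0, 0.997, 0.079, 0.0]
wrist_force: [-0.4, -1.0, 1.1]
grip_width: 0.0004
gripper_force: 0.5
```

Request:
drive_tool(moves=[{"dx": 0, "dy": 0, "dz": -0.002, "rx": 0, "ry": 0, "rz": 0, "gripper": 0}])

```text
clock: 4.03
position: [0.4993, -0.1996, 0.1119]
ee_rot: [0.0, 0.997, 0.079, 0.0]
wrist_force: [-5.4, 3.4, 24.9]
grip_width: -0.0
gripper_force: 12.3
```

Request:
drive_tool(moves=[{"dx": 0, "dy": 0, "dz": -0.002, "rx": 0, "ry": 0, "rz": 0, "gripper": 0}])

```text
clock: 4.15
position: [0.4994, -0.1996, 0.1118]
ee_rot: [0.0, 0.997, 0.079, 0.001]
wrist_force: [-10.0, 3.7, 37.1]
grip_width: -0.0003
gripper_force: 18.9
```

```bash
python3 - <<'E'
from h import *
p,d,W=cap('scene'); np.savez('s2',p=p,W=W)
# lid plane: points near box area above .1
q=W.reshape(-1,3); h=np.array([.987,.162]);y=np.array([-.162,.987])
a=np.c_[q[:,:2]@h,q[:,:2]@y,q[:,2]]
for lo in np.arange(.42,.63,.02):
    s=a[(a[:,0]>lo)&(a[:,0]<lo+.02)&(((a[:,1]>-.36)&(a[:,1]<-.32))|((a[:,1]>-.235)&(a[:,1]<-.195)))&(a[:,2]<.2)]
    if len(s): print(lo.round(2),len(s),np.percentile(s[:,2],[10,50,90]).round(4))
E
```

```text
0.42 13 [0.0215 0.11   0.1124]
0.44 135 [0.1095 0.1122 0.1149]
0.46 186 [0.1101 0.1131 0.195 ]
0.48 137 [0.1094 0.112  0.1147]
0.5 146 [0.1093 0.1119 0.1147]
0.52 151 [0.1095 0.1121 0.1146]
0.54 147 [0.1096 0.1118 0.1142]
0.56 154 [0.1099 0.1125 0.1145]
0.58 163 [0.1098 0.1121 0.1145]
0.6 670 [0.0106 0.0705 0.1123]
0.62 180 [-0.0018  0.0037  0.0102]
```

The lid is flat on its rim at 0.112 along its whole length, against a hard stop. Next I lift off and go to the tray, right of the small jar.

Request:
drive_tool(moves=[{"dx": 0, "dy": 0, "dz": 0.04, "rx": 0, "ry": 0, "rz": 0, "gripper": 0}, {"dx": -0.004, "dy": 0.03, "dz": 0.02, "rx": 0, "ry": 0, "rz": -0.04, "gripper": 0}, {"dx": -0.004, "dy": 0.046, "dz": 0, "rx": 0, "ry": 0, "rz": -0.05, "gripper": 0}, {"dx": -0.004, "dy": 0.046, "dz": 0, "rx": 0, "ry": 0, "rz": -0.05, "gripper": 0}, {"dx": -0.004, "dy": 0.046, "dz": 0, "rx": 0, "ry": 0, "rz": -0.05, "gripper": 0}, {"dx": -0.004, "dy": 0.046, "dz": 0, "rx": 0, "ry": 0, "rz": -0.05, "gripper": 0}, {"dx": -0.004, "dy": 0.046, "dz": 0, "rx": 0, "ry": 0, "rz": -0.05, "gripper": 0}, {"dx": -0.004, "dy": 0.046, "dz": 0, "rx": 0, "ry": 0, "rz": -0.04, "gripper": 0}, {"dx": 0, "dy": 0, "dz": 0, "rx": 0, "ry": 0, "rz": 0, "gripper": 0}])

```text
clock: 5.32
position: [0.471, 0.1093, 0.1684]
ee_rot: [-0.001, 0.997, -0.083, 0.0]
wrist_force: [0.3, 0.5, -0.6]
grip_width: 0.0001
gripper_force: 0.0
```

Request:
drive_tool(moves=[{"dx": 0, "dy": -0.003, "dz": -0.05, "rx": 0, "ry": 0, "rz": 0, "gripper": 0}, {"dx": 0, "dy": 0, "dz": -0.05, "rx": 0, "ry": 0, "rz": 0, "gripper": 0}, {"dx": 0, "dy": 0, "dz": -0.03, "rx": 0, "ry": 0, "rz": 0, "gripper": 0}, {"dx": 0.0, "dy": 0, "dz": 0, "rx": 0, "ry": 0, "rz": 0, "gripper": 0}])

```text
clock: 5.82
position: [0.4694, 0.1024, 0.0364]
ee_rot: [0.001, 0.996, -0.086, -0.003]
wrist_force: [0.2, -0.1, -0.3]
grip_width: 0.0003
gripper_force: 0.0
```

Request:
drive_tool(moves=[{"dx": 0.01, "dy": -0.0017, "dz": 0, "rx": 0, "ry": 0, "rz": 0, "gripper": 0}, {"dx": 0.01, "dy": -0.0017, "dz": 0, "rx": 0, "ry": 0, "rz": 0, "gripper": 0}, {"dx": 0.006, "dy": -0.001, "dz": 0, "rx": 0, "ry": 0, "rz": 0, "gripper": 0}, {"dx": 0.006, "dy": -0.001, "dz": 0, "rx": 0, "ry": 0, "rz": 0, "gripper": 0}, {"dx": 0.006, "dy": -0.001, "dz": 0, "rx": 0, "ry": 0, "rz": 0, "gripper": 0}, {"dx": 0.006, "dy": -0.001, "dz": 0, "rx": 0, "ry": 0, "rz": 0, "gripper": 0}, {"dx": 0.006, "dy": -0.001, "dz": 0, "rx": 0, "ry": 0, "rz": 0, "gripper": 0}, {"dx": 0.006, "dy": -0.001, "dz": 0, "rx": 0, "ry": 0, "rz": 0, "gripper": 0}, {"dx": 0, "dy": 0, "dz": 0, "rx": 0, "ry": 0, "rz": 0, "gripper": 0}])

```text
clock: 6.95
position: [0.5286, 0.0939, 0.0383]
ee_rot: [-0.0, 0.996, -0.086, 0.001]
wrist_force: [0.1, -0.2, -0.6]
grip_width: -0.0004
gripper_force: 0.0
```

```bash
cat > t.py <<'E'
from m import *
p,d,W=cap('top'); bx,g,b,s=measure(p,W)
o=np.array([.5909,.1725]);a=.1657;xv=np.array([np.cos(a),-np.sin(a)]);yv=np.array([np.sin(a),np.cos(a)])
L=lambda q:np.c_[(q[:,:2]-o)@xv,(q[:,:2]-o)@yv,q[:,2]]
print('tray',len(b),np.percentile(L(b)[:,0],[0,2,10,50,90,98,100]).round(4))
print('deck front',np.percentile(L(g)[:,0],[0,1]).round(4))
P=r.read_state()['position'];print('tcp',L(np.array(P)[None]).round(4))
cv2.imwrite('pics/t%.0f.png'%(r.read_state()['clock']*10),cv2.resize(p[140:240,150:300,::-1],(800,533)))
E
python3 t.py; ls pics
```

```text
tray 55 [-0.0348 -0.0348 -0.0345 -0.032  -0.0293 -0.0287 -0.0283]
deck front [0.0203 0.0233]
tcp [[-0.0487 -0.0878  0.0383]]
crop.png
s1.png
scene0.png
t70.png
top0.png
```

Request:
drive_tool(moves=[{"dx": 0.005, "dy": -0.0008, "dz": 0, "rx": 0, "ry": 0, "rz": 0, "gripper": 0}, {"dx": 0.005, "dy": -0.0008, "dz": 0, "rx": 0, "ry": 0, "rz": 0, "gripper": 0}, {"dx": 0.005, "dy": -0.0008, "dz": 0, "rx": 0, "ry": 0, "rz": 0, "gripper": 0}, {"dx": 0.005, "dy": -0.0008, "dz": 0, "rx": 0, "ry": 0, "rz": 0, "gripper": 0}, {"dx": 0.004, "dy": -0.0007, "dz": 0, "rx": 0, "ry": 0, "rz": 0, "gripper": 0}, {"dx": 0.003, "dy": -0.0005, "dz": 0, "rx": 0, "ry": 0, "rz": 0, "gripper": 0}, {"dx": 0, "dy": 0, "dz": 0, "rx": 0, "ry": 0, "rz": 0, "gripper": 0}])

```text
clock: 7.88
position: [0.555, 0.0896, 0.0383]
ee_rot: [-0.0, 0.996, -0.086, 0.001]
wrist_force: [-0.9, 0.2, 0.4]
grip_width: -0.0
gripper_force: 0.3
```

```bash
python3 t.py; ls pics
```

```text
tray 62 [-0.0092 -0.0088 -0.0083 -0.0055 -0.0028 -0.0023 -0.002 ]
deck front [0.0205 0.0229]
tcp [[-0.0218 -0.0876  0.0384]]
crop.png
s1.png
scene0.png
t70.png
t79.png
top0.png
```

Request:
drive_tool(moves=[{"dx": 0.003, "dy": -0.0005, "dz": 0, "rx": 0, "ry": 0, "rz": 0, "gripper": 0}, {"dx": 0.003, "dy": -0.0005, "dz": 0, "rx": 0, "ry": 0, "rz": 0, "gripper": 0}, {"dx": 0, "dy": 0, "dz": 0, "rx": 0, "ry": 0, "rz": 0, "gripper": 0}, {"dx": -0.02, "dy": 0.003, "dz": 0, "rx": 0, "ry": 0, "rz": 0, "gripper": 0}, {"dx": -0.015, "dy": 0.003, "dz": 0.0, "rx": 0, "ry": 0, "rz": 0, "gripper": 0}, {"dx": 0, "dy": 0, "dz": 0.06, "rx": 0, "ry": 0, "rz": 0, "gripper": 0}, {"dx": 0, "dy": 0, "dz": 0.06, "rx": 0, "ry": 0, "rz": 0, "gripper": 0}, {"dx": -0.01, "dy": -0.06, "dz": 0.01, "rx": 0, "ry": 0, "rz": 0, "gripper": 0}, {"dx": -0.01, "dy": -0.06, "dz": 0.01, "rx": 0, "ry": 0, "rz": 0, "gripper": 0}, {"dx": -0.01, "dy": -0.06, "dz": 0.01, "rx": 0, "ry": 0, "rz": 0, "gripper": 0}])

```text
clock: 9.18
position: [0.4952, -0.0867, 0.1892]
ee_rot: [0.0, 0.996, -0.085, 0.001]
wrist_force: [1.4, -0.1, -0.2]
grip_width: 0.0001
gripper_force: 0.0
```

```bash
python3 t.py; python3 - <<'E'
from h import *
o=np.array([.5909,.1725]);a=.1657;xv=np.array([np.cos(a),-np.sin(a)]);yv=np.array([np.sin(a),np.cos(a)])
P={}
for n in('scene','top'):
    p,d,W=cap(n); hsv=cv2.cvtColor(p,cv2.COLOR_RGB2HSV);H,S=hsv[...,0].astype(int),hsv[...,1]
    P[n]=p
    lx=(W[...,:2]-o)@xv;ly=(W[...,:2]-o)@yv;z=W[...,2]
    gr=(H>60)&(H<95)&(S>80);bl=(H>105)&(H<130)&(S>100)
    for nm,m in('L',gr&(ly>.148)&(ly<.17)&(z<.075)&(lx<.03)),('R',gr&(ly<-.148)&(ly>-.17)&(z<.075)&(lx<.03)),('tray',bl&(z>.05)&(z<.07)&(lx<.03)):
        print(n,nm,m.sum(),np.percentile(lx[m],[0,5,25,50,95]).round(4) if m.any() else '')
c=[]
for n in P:
    m=r.camera_model(n); uv=[]
    for y in(.158,-.158):
        X=np.r_[o+y*yv,.066]; q=np.array(m['R'])@X+m['t']; uv.append((m['fx']*q[0]/q[2]+m['cx'],m['fy']*q[1]/q[2]+m['cy']))
    print(n,np.round(uv,1).tolist())
    for u,v in uv: 
        u,v=int(u),int(v); c.append(cv2.resize(P[n][v-25:v+25,u-33:u+33,::-1],(396,298)))
cv2.imwrite('pics/fl.png',np.vstack([np.hstack(c[:2]),np.hstack(c[2:])]))
E
```

```text
tray 153 [-0.0027 -0.0024 -0.0021  0.0005  0.0031  0.0039  0.0044]
deck front [0.02   0.0216]
tcp [[-0.0508 -0.2791  0.1904]]
scene L 0 
scene R 0 
scene tray 188 [-0.0009 -0.      0.0013  0.0024  0.0046]
top L 29 [0.0021 0.0029 0.0082 0.0144 0.0265]
top R 17 [0.0002 0.0008 0.005  0.0113 0.0243]
top tray 170 [-0.0029 -0.0023 -0.0015  0.0004  0.0035]
scene [[330.9, 298.2], [246.3, 217.0]]
top [[166.6, 160.9], [257.6, 176.5]]
```

View pics/fl.png

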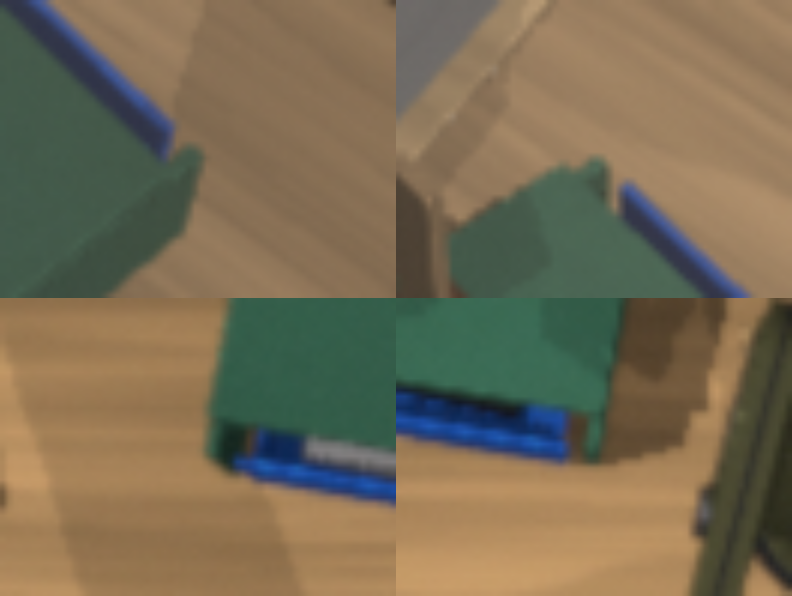

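The flush crop shows the tray front within about 2 mm of both green side panel edges: left corner at (240,470), right corner at (570,458). The spatula still lies in the tray. The robot is clear of everything, so I'm handing in.

```bash
python3 -c "
from bench import r
print(r.read_state()['wrist_force']); print(r.close_job())"
```

```text
[-0.19383584  1.24270546 -1.21835558]
the job is handed in; nothing more can be done
None
```

The job is handed in, result not reported: the lid is down on its hard stop, and the tray front measured flush to about 2 mm with the spatula still in it. The arm stayed clear of the tin, jars, can and paddle; I didn't re-measure them.

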